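# Fetch the salt shaker from between the taller condiments

## Task

Please get me the small salt shaker that is hemmed in on the round condiment stand: first move the three taller things around it (mill, spice jar, oil bottle) over to the chopping board and stand them there, then stand the shaker in the middle of the cork coaster while they wait. After that put the three back on the round stand, each upright on the very cork spot it came from; knock nothing over and leave the tin, the orange and the teaspoon where they are.

Things in the scene. Friction and masses are not known exactly. Their poses are not given: they have to be found in the camera images.
- shaker: Small glass salt shaker with a grey domed metal cap, standing in the middle of the round stand. Round, 44 mm diameter up to 66 mm height, narrowing to a 34 mm cap, 90 mm tall in all. About 0.1 kg. Origin: centre of its underside, z up.
- tall_mill: Tall slim glass pepper mill with a black head, the tallest of the four. Round, 43 mm diameter, 170 mm tall; the head is 40 mm in diameter from 124 mm up to 170 mm (it does not turn). About 0.2 kg. Origin: centre of its underside, z up. At the start it stands on one of the three outer spots of the round stand; which one varies.
- spice_jar: Cylindrical glass spice jar with a label and a dark brown-black lid, 41 mm diameter, 105 mm tall, the lid (40 mm) from 84 mm up. About 0.11 kg. Origin: centre of its underside, z up. At the start it stands on one of the three outer spots of the round stand; which one varies.
- oil_bottle: Small green glass oil bottle with a black cap. Round: body 42 mm diameter up to 88 mm height, sloping in to a neck of 26 mm diameter from 108 to 140 mm, cap 29 mm diameter from 140 to 158 mm (top). About 0.2 kg. Origin: centre of its underside, z up. At the start it stands on one of the three outer spots of the round stand; which one varies.
- round_stand: Fixed round wooden stand, 190 mm diameter, flat top 18 mm above the worktop. Flush in it are four cork spots of 51 mm diameter: one at the centre, three with centres 58 mm from it, at 0, 120 and -120 degrees from the stand's x axis. Origin: centre of its underside, z up. It stands left or right of the coaster, the chopping board on the other side.
- chopping_board: Fixed light wooden chopping board with two darker stripes across it, 180 mm along its x, 210 mm along its y, flat top 12 mm above the worktop; empty at the start. Side area for the three taller things, which may stand anywhere on it. Origin: centre of its underside (worktop level), z up.
- coaster: Fixed round cork coaster, 90 mm diameter, 5 mm thick, on the worktop between round stand and chopping board. Origin: centre of its underside, z up.
- tin: Bystander: food tin, 75 mm diameter, 58 mm tall, standing farther back on the worktop. Origin: centre of its underside.
- orange: Bystander: an orange, about 75 mm across, 65 mm high, farther back on the worktop. Origin: about under its centre, at worktop level at the start.
- teaspoon: Bystander: metal teaspoon, 130 mm long, 26 mm wide, 11 mm high, lying farther back on the worktop, behind the coaster. Origin: its middle, at the underside; x along its length.
Not all that is in view belongs to the job. What is shaped like the shaker but purple or yellow is not meant.

How it is judged:
By the outcome, as a careful person would: the job done as asked, in the order asked, and still so for the second after the job is handed in, with the robot touching nothing.
It also fails if it takes over 136 s, if anything falls off the work surface, if the arm or the gripper's body presses on something with over 40 N, if the wrist force passes 120 N, or if a joint passes its speed limit or range.

## Robot

A 7-joint arm with a two-finger parallel gripper is mounted at the origin on a cart in front of the work surface, level with it; the furniture and walls round the work are solid. World frame = base frame: x ahead of the robot, y to its left, z up, the work surface at z = 0. Lengths are in m, angles in degrees, forces in N, time in s.
With the tool pointing down it reaches from about 0.425 to 0.875 m from the base axis. Payload 4.7 kg.
Tool frame: the origin (TCP) lies between the finger pads; the fingertips stand 8 mm ahead of it and the grasp point (between the pads) lies 11 mm behind it (env.tip_extent is the distance from the TCP to the fingertips, in m); z points along the fingers, y is the line along which they close (so a half turn about z gives the same grasp; the last joint's range is limited). The gripper opens to 87 mm and grips with 3 to 60 N. Pads are 19 mm wide; open, the fingers measure 117 mm over their backs; the gripper's body (75 mm by 190 mm) begins 51 mm behind the grasp point.
Start: joints at [-73.562, 18.392, -4.016, 83.108, 1.295, 78.541, -3.26], TCP at [0.175, 0.626, 0.231] pointing down, gripper open.
Joint ranges: [-163.93, 163.93], [-17.29, 119.83], [-79.2, 71.16], [3.27, 140.29], [-89.18, 269.18], [5.43, 117.66], [-154.24, 154.24]. Speed limits (degrees/s): [147.25, 147.25, 180, 180, 180, 180, 180].

## Interface

Orientations are given as [roll, pitch, yaw] about the fixed x, y, z axes, in that order (R = Rz(yaw) Ry(pitch) Rx(roll)).
In Python, from cell import sensors, vision, workorder, env gives the robot as it stands.
- The arm moves only by the tool drive_tool, never from a script. Its argument "moves" is a list of rows, each an object of numbers: "x", "y", "z": the shift along the tool's x, y, z in mm; "rx", "ry", "rz": the turn, a rotation vector about the tool's x, y, z in rad; "fingers": the closure, from -1 (fully open) to 1 (shut). In form: [{"x": .., "y": .., "z": .., "rx": .., "ry": .., "rz": .., "fingers": ..}, ...]. A call has 1 to 20 rows; each row is the pose to reach, as a shift and turn from the pose commanded when the call began, along the tool's axes at that moment; what a row does not reach only later rows make up. A row lasts 1/8 s, in which the tool goes at most 62.5 mm and 10.7 degrees, less where a joint would pass 70% of its speed; a pose out of reach is approached as far as the arm can. A call with a gripper value outside its range is refused whole. The fingers move at their own pace and stop on an object; "force" is the grip in N (left out, the last holds). Time passes only in rows, so rows that repeat a pose let the fingers close. It gives the time, the measured TCP pose, the force, the opening and the grip force at its end, in the units of the state.
- sensors.get_obs(): the state, without advancing time (a new reading comes with each control period).
- vision.read_camera(name): name is "side" or "top" or "wrist"; returns a dict with "image" (400x640x3 uint8, red, green, blue), "fx", "fy", "cx", "cy" (pixels), "k1" (the pictures are not rectified: a ray, as slopes to the right and down, at radius r is drawn at 1 + k1 r^2 times it, then the intrinsics apply), "R" (3x3) and "t" (3): a world point X has camera coordinates R X + t. Camera axes: x right, y down, z forward; pixel columns grow to the right and rows downward; lengths in m; the calibration is good to about 2 mm. A picture is of the moment at which its call begins. There is no depth.
- workorder.sign_off(): hands the job in; it is judged then, once.
The state is a dict: "time_s": time; "qpos": joint angles; "joint_velocities": joint speeds; "effort": joint torques, N m; "tool_pos": TCP position; "tool_rot": TCP orientation; "force": force on the tool from outside, world axes, zero at the start; "wrist_torque": the same for the moment, N m; "grip_width": finger opening in m; "grasp_force": force on a finger pad.
Only numpy, scipy, OpenCV 4.12 (cv2) and the standard library are available. Lean on these libraries where they do the work, as an engineer would, in place of code of your own. Each camera call takes 0.05 s, during which the arm holds its last target. There are 200 camera calls.

## Working session

There is one attempt and no reset: what is moved stays moved. The work goes in short steps, Python scripts to look and compute and a tool call to move; the robot and the scene stay as the last step left them, time stands still between calls to the robot, and variables do not carry over. Pictures are saved under pics/ and viewed, at most 14 in all, crops included, and the job is handed in when it is done.

Besides the shell and the picture viewer there is one more tool, called after "Call:" as name(argument=value, ...), one argument or row to a line, values as JSON. drive_tool: Moves the arm, as the interface text tells. Its arguments: {"type":"object","properties":{"moves":{"type":"array"},"force":{"type":"number"}},"required":["moves"]}

```bash
mkdir -p pics; ls
cat > h.py <<'E'
import numpy as np, cv2
from cell import sensors, vision, workorder, env
def cam(n,save=None):
    c=vision.read_camera(n)
    for k in("R","t"): c[k]=np.array(c[k],float)
    if save:
        cv2.imwrite(f"pics/{save}.png",cv2.cvtColor(c["image"],cv2.COLOR_RGB2BGR)); np.savez(f"pics/{save}.npz",**c)
    return c
def load(s):
    d=np.load(f"pics/{s}.npz"); return {k:d[k] for k in d}
def ray(c,u,v):
    K=np.array([[c["fx"],0,c["cx"]],[0,c["fy"],c["cy"]],[0,0,1]],float)
    p=cv2.undistortPoints(np.array([[[u,v]]],float),K,np.array([c["k1"],0,0,0,0],float))[0,0]
    # refine for exact model: drawn = s*(1+k1 r^2)
    d=c["R"].T@np.array([p[0],p[1],1]); return -c["R"].T@c["t"],d/np.linalg.norm(d)
def onz(c,u,v,z):
    o,d=ray(c,u,v); return o+d*(z-o[2])/d[2]
def tri(obs):
    A=np.zeros((3,3));b=np.zeros(3);L=[]
    for c,u,v in obs:
        o,d=ray(c,u,v);P=np.eye(3)-np.outer(d,d);A+=P;b+=P@o;L.append((o,P))
    X=np.linalg.solve(A,b); return X,[np.linalg.norm(P@(X-o)) for o,P in L]
def proj(c,X):
    p=c["R"]@np.array(X,float)+c["t"]; s=p[:2]/p[2]; s=s*(1+c["k1"]*(s@s))
    return c["fx"]*s[0]+c["cx"],c["fy"]*s[1]+c["cy"]
E
python3 - <<'E'
from h import *
print(sensors.get_obs(), env.tip_extent)
for n in("side","top","wrist"):
    c=cam(n,n+"0"); print(n,c["fx"],c["k1"],(-c["R"].T@c["t"]).round(3),c["R"].round(2).tolist())
E
```

```text
pics
{'time_s': 0.0, 'qpos': array([-73.56364258,  18.4381748 ,  -4.01511718,  83.1752381 ,
         1.29396536,  78.54076346,  -3.25929404]), 'joint_velocities': array([-0.0003449 ,  0.02755412, -0.12788037,  0.0544423 , -0.02594001,
       -0.02083249,  0.0797851 ]), 'effort': array([ 2.70288738e-04, -4.91292393e+01, -4.03769631e-01, -3.12522697e+01,
       -6.38350379e-02,  4.39538970e-02,  1.65471906e-04]), 'tool_pos': array([0.17500992, 0.62543381, 0.22946852]), 'tool_rot': array([-1.79891008e+02,  4.90973118e-03,  1.64373511e+02]), 'force': array([ 0.66813787,  0.64616949, -0.57995616]), 'wrist_torque': array([-0.03733503,  0.00642744, -0.01231178]), 'grasp_force': 0.0, 'grip_width': 0.08719849517831035} 0.008
side 452.7781869881776 -0.05156786408801242 [-0.825 -0.117  0.699] [[0.04, -1.0, -0.02], [-0.43, 0.0, -0.9], [0.9, 0.04, -0.43]]
top 491.5693107047393 0.03697245964374088 [ 0.234 -0.097  1.716] [[-0.01, -1.0, -0.01], [-0.98, 0.01, -0.18], [0.18, 0.01, -0.98]]
wrist 275.5981861324698 0.003935649409952941 [0.098 0.647 0.383] [[0.27, 0.96, -0.0], [0.92, -0.26, 0.29], [0.28, -0.08, -0.96]]
```

View pics/side0.png

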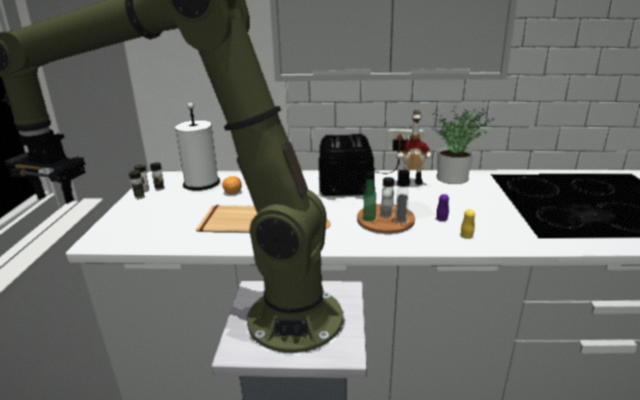

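View pics/top0.png

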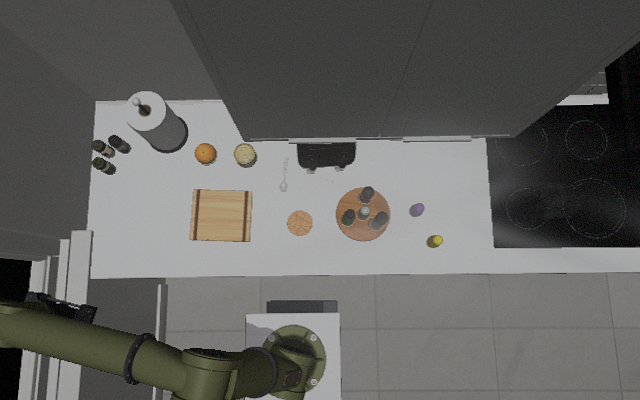

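Run:
```python
from h import *
t=load("top0")
for n,u,v,z in[("stand",363,214,.018),("s-top",363,187,.018),("s-bot",363,241,.018),("coaster",300,223,.005),("tin",245,155,.058),("orange",205,153,.03),("spoon1",286,158,.005),("spoon2",283,190,.005),("b1",194,189,.012),("b2",252,190,.012),("b3",250,242,.012),("b4",189,240,.012),("toasterfront",327,168,.1),("h1",367,190,.16),("h2",348,215,.13),("h3",379,222,.13),("sh",365,212,.1),("purple",418,209,.09),("yellow",436,240,.09)]:
    print(n,onz(t,u,v,z).round(3))
img=t["image"][170:260,170:450]; cv2.imwrite("pics/c1.png",cv2.resize(img[:,:,::-1],None,fx=2.8,fy=2.8,interpolation=2))
s=load("side0");img=s["image"][160:260,320:500];
a=cv2.resize(img[:,:,::-1],None,fx=4.4,fy=4.4,interpolation=2);cv2.imwrite("pics/c2.png",a)
```

```text
stand [ 0.483 -0.245  0.018]
s-top [ 0.579 -0.248  0.018]
s-bot [ 0.389 -0.243  0.018]
coaster [ 0.456 -0.025  0.005]
tin [0.69  0.163 0.058]
orange [0.707 0.309 0.03 ]
spoon1 [0.691 0.024 0.005]
spoon2 [0.574 0.035 0.005]
b1 [0.581 0.349 0.012]
b2 [0.574 0.144 0.012]
b3 [0.391 0.149 0.012]
b4 [0.401 0.36  0.012]
toasterfront [ 0.629 -0.121  0.1  ]
h1 [ 0.54  -0.248  0.16 ]
h2 [ 0.464 -0.187  0.13 ]
h3 [ 0.439 -0.287  0.13 ]
sh [ 0.477 -0.245  0.1  ]
purple [ 0.487 -0.423  0.09 ]
yellow [ 0.383 -0.476  0.09 ]
```

View pics/c2.png

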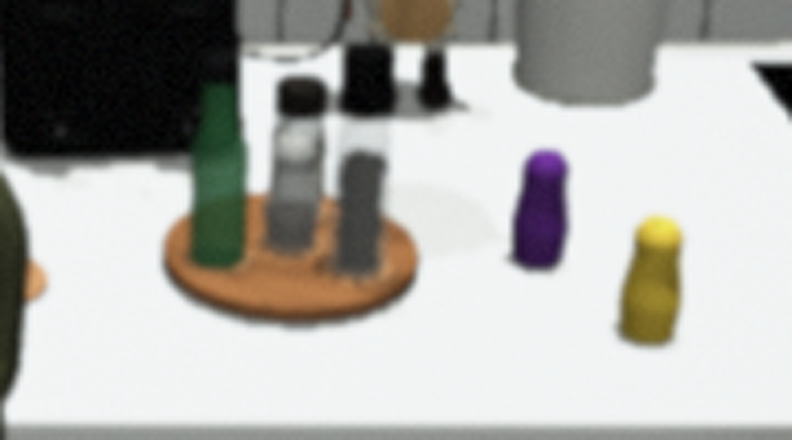

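```bash
cat >> h.py <<'E'
from scipy.spatial.transform import Rotation as Ro
def go(*targets, frm=None):
    o=sensors.get_obs(); p0=np.array(o["tool_pos"]); R0=Ro.from_euler("xyz",o["tool_rot"],degrees=True)
    for x,y,z,yaw in targets:
        d=R0.inv().apply(np.array([x,y,z])-p0)*1000
        r=(R0.inv()*Ro.from_euler("xyz",[180,0,yaw],degrees=True)).as_rotvec()
        print("to",(x,y,z,yaw),"mm",d.round(1),"rot",r.round(4),"rows>=",np.linalg.norm(d)/62.5, "rad",np.hypot(x,y).round(3))
E
python3 -c "
from h import *
go((.42,.30,.34,180),(.45,0,.34,180),(.48,-.22,.33,180),(.48,-.27,.33,180))"
```

```text
to (0.42, 0.3, 0.34, 180) mm [-323.6 -247.7 -109.9] rot [-1.500e-03 -1.000e-04 -2.728e-01] rows>= 6.752812798019818 rad 0.516
to (0.45, 0, 0.34, 180) mm [-433.3 -528.5 -109.5] rot [-1.500e-03 -1.000e-04 -2.728e-01] rows>= 11.074128272955756 rad 0.45
to (0.48, -0.22, 0.33, 180) mm [-521.4 -732.3  -99.1] rot [-1.500e-03 -1.000e-04 -2.728e-01] rows>= 14.470727316658474 rad 0.528
to (0.48, -0.27, 0.33, 180) mm [-534.9 -780.4  -99.1] rot [-1.500e-03 -1.000e-04 -2.728e-01] rows>= 15.221296820888838 rad 0.551
```

Call:
drive_tool(
  moves=[
    {"x":0,"y":0,"z":-60},
    {"x":-54,"y":-41,"z":-110,"rz":-0.1},
    {"x":-105,"y":-80,"z":-110,"rz":-0.2},
    {"x":-155,"y":-118,"z":-110,"rz":-0.273},
    {"x":-200,"y":-153,"z":-110,"rz":-0.273},
    {"x":-245,"y":-188,"z":-110,"rz":-0.273},
    {"x":-285,"y":-218,"z":-110,"rz":-0.273},
    {"x":-324,"y":-248,"z":-110,"rz":-0.273},
    {"x":-345,"y":-300,"z":-110,"rz":-0.273},
    {"x":-362,"y":-350,"z":-110,"rz":-0.273},
    {"x":-381,"y":-400,"z":-110,"rz":-0.273},
    {"x":-400,"y":-450,"z":-110,"rz":-0.273},
    {"x":-418,"y":-500,"z":-110,"rz":-0.273},
    {"x":-440,"y":-550,"z":-110,"rz":-0.273},
    {"x":-460,"y":-600,"z":-110,"rz":-0.273},
    {"x":-480,"y":-650,"z":-105,"rz":-0.273},
    {"x":-500,"y":-700,"z":-99,"rz":-0.273},
    {"x":-521,"y":-732,"z":-99,"rz":-0.273},
    {"x":-521,"y":-732,"z":-99,"rz":-0.273},
    {"x":-521,"y":-732,"z":-99,"rz":-0.273},
  ],
)

```text
invalid input at $.moves[0]: expected keys x, y, z, rx, ry, rz, fingers
```

Run:
```python
from h import *
o=sensors.get_obs();print(o["time_s"],o["qpos"].round(1),o["tool_pos"],o["tool_rot"])
cam("wrist","w1");cam("top","t1")
```

```text
0.15 [-73.6  18.4  -4.   83.2   1.3  78.5  -3.3] [0.17508663 0.62554406 0.22970318] [-1.79914646e+02  7.13734969e-03  1.64371151e+02]
```

View pics/w1.png

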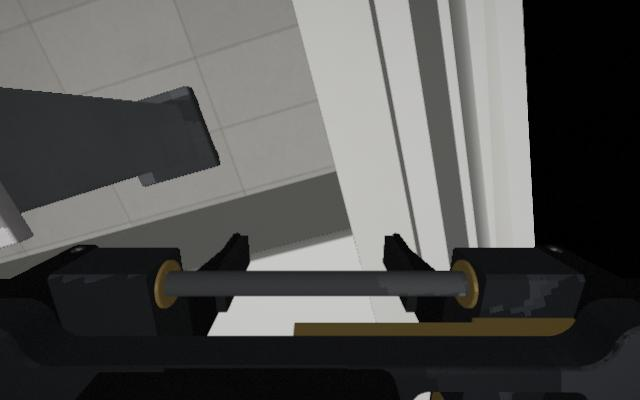

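```bash
python3 -c "
from h import *
go((.56,-.22,.34,180),(.45,0,.34,180))"
```

```text
to (0.56, -0.22, 0.34, 180) mm [-598.5 -710.8 -109.3] rot [-9.000e-04 -1.000e-04 -2.728e-01] rows>= 14.970652331805795 rad 0.602
to (0.45, 0, 0.34, 180) mm [-433.3 -528.6 -109.5] rot [-9.000e-04 -1.000e-04 -2.728e-01] rows>= 11.07563688120867 rad 0.45
```

Call:
drive_tool(
  moves=[
    {"x":0,"y":0,"z":-60,"rx":0,"ry":0,"rz":0,"fingers":-1},
    {"x":-54,"y":-41,"z":-110,"rx":0,"ry":0,"rz":-0.1,"fingers":-1},
    {"x":-105,"y":-80,"z":-110,"rx":0,"ry":0,"rz":-0.2,"fingers":-1},
    {"x":-155,"y":-118,"z":-110,"rx":0,"ry":0,"rz":-0.273,"fingers":-1},
    {"x":-200,"y":-153,"z":-110,"rx":0,"ry":0,"rz":-0.273,"fingers":-1},
    {"x":-245,"y":-188,"z":-110,"rx":0,"ry":0,"rz":-0.273,"fingers":-1},
    {"x":-285,"y":-218,"z":-110,"rx":0,"ry":0,"rz":-0.273,"fingers":-1},
    {"x":-324,"y":-248,"z":-110,"rx":0,"ry":0,"rz":-0.273,"fingers":-1},
    {"x":-345,"y":-300,"z":-110,"rx":0,"ry":0,"rz":-0.273,"fingers":-1},
    {"x":-362,"y":-350,"z":-110,"rx":0,"ry":0,"rz":-0.273,"fingers":-1},
    {"x":-381,"y":-400,"z":-110,"rx":0,"ry":0,"rz":-0.273,"fingers":-1},
    {"x":-400,"y":-450,"z":-110,"rx":0,"ry":0,"rz":-0.273,"fingers":-1},
    {"x":-430,"y":-500,"z":-110,"rx":0,"ry":0,"rz":-0.273,"fingers":-1},
    {"x":-460,"y":-550,"z":-110,"rx":0,"ry":0,"rz":-0.273,"fingers":-1},
    {"x":-500,"y":-600,"z":-110,"rx":0,"ry":0,"rz":-0.273,"fingers":-1},
    {"x":-540,"y":-640,"z":-110,"rx":0,"ry":0,"rz":-0.273,"fingers":-1},
    {"x":-580,"y":-680,"z":-110,"rx":0,"ry":0,"rz":-0.273,"fingers":-1},
    {"x":-598,"y":-710,"z":-110,"rx":0,"ry":0,"rz":-0.273,"fingers":-1},
    {"x":-598,"y":-710,"z":-110,"rx":0,"ry":0,"rz":-0.273,"fingers":-1},
    {"x":-598,"y":-710,"z":-110,"rx":0,"ry":0,"rz":-0.273,"fingers":-1},
  ],
)

```text
time_s: 2.75
tool_pos: [0.5597, -0.2179, 0.3403]
tool_rot: [179.9, -0.0, -180.0]
force: [0.7, -0.2, -0.1]
grip_width: 0.0872
grasp_force: 0.0
```

Run:
```python
from h import *
o=sensors.get_obs();print(o["time_s"],o["qpos"].round(1),o["tool_pos"],o["tool_rot"])
cam("wrist","w1");cam("top","t1")
```

```text
2.75 [-19.5  13.2  46.7  81.5  -9.6  89.4 116.6] [ 0.55973223 -0.2179449   0.34034119] [ 1.79938300e+02 -2.04043782e-02 -1.79950348e+02]
```

View pics/w1.png

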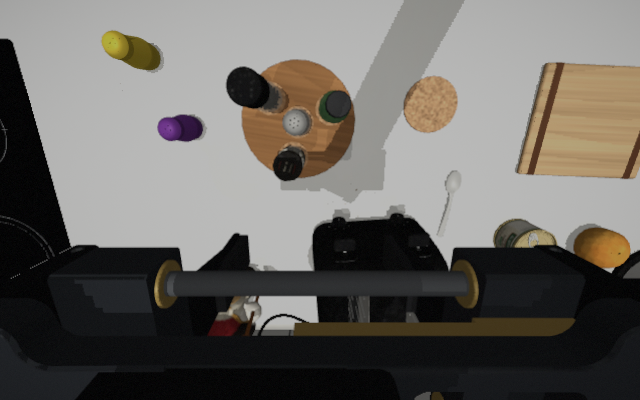

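Call:
drive_tool(
  moves=[
    {"x":0,"y":40,"z":0,"rx":0,"ry":0,"rz":0,"fingers":-1},
    {"x":0,"y":80,"z":0,"rx":0,"ry":0,"rz":0,"fingers":-1},
    {"x":0,"y":100,"z":0,"rx":0,"ry":0,"rz":0,"fingers":-1},
    {"x":0,"y":100,"z":0,"rx":0,"ry":0,"rz":0,"fingers":-1},
    {"x":0,"y":100,"z":0,"rx":0,"ry":0,"rz":0,"fingers":-1},
  ],
)

```text
time_s: 3.48
tool_pos: [0.5595, -0.1196, 0.3409]
tool_rot: [-180.0, 0.0, 180.0]
force: [0.5, -0.4, 0.7]
grip_width: 0.0871
grasp_force: 0.0
```

Run:
```python
from h import *
cam("wrist","w2")
a=load("w1")["image"][40:200,80:480];b=load("w2")["image"][40:200,80:640]
A=cv2.resize(a,(800,320));B=cv2.resize(b,(800,229))
cv2.imwrite("pics/ab.png",np.vstack([A,B])[:,:,::-1])
```

```text
(no output)
```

View pics/ab.png

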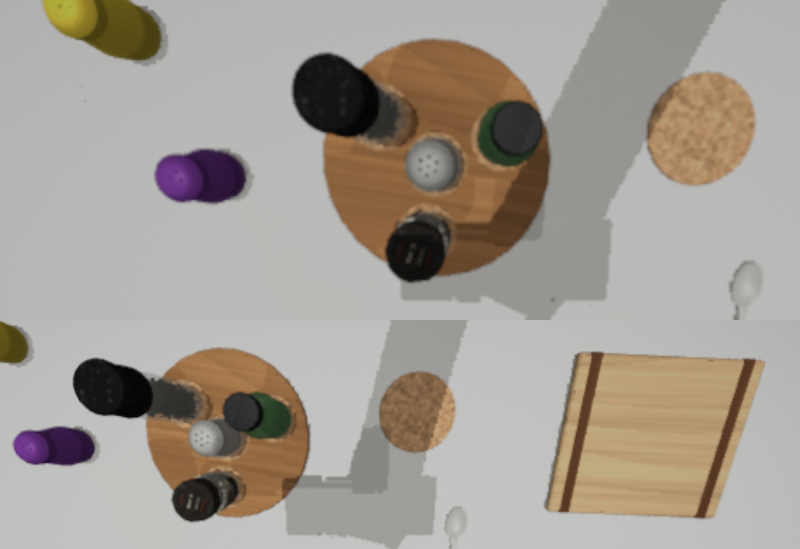

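Run:
```python
from h import *
w1,w2,t=load("w1"),load("w2"),load("t1")
def ell(c,lo,hi,near,amin):
    h=cv2.cvtColor(c["image"],cv2.COLOR_RGB2HSV); m=cv2.inRange(h,lo,hi); m=cv2.morphologyEx(m,cv2.MORPH_CLOSE,np.ones((5,5)))
    cs,_=cv2.findContours(m,0,cv2.CHAIN_APPROX_NONE)
    cs=[k for k in cs if cv2.contourArea(k)>amin and cv2.pointPolygonTest(cv2.convexHull(k),near,True)>-3]
    k=max(cs,key=cv2.contourArea); return cv2.fitEllipse(cv2.convexHull(k)), cv2.boundingRect(k)
br=((5,60,40),(25,255,255))
for n,ps,z in[("stand",[(298,118),(240,118)],.018),("coaster",[(431,104),(372,104)],.005),("board",[None,(535,120)],.012)]:
    for c,p in zip((w1,w2),ps):
        if p is None: continue
        e,bb=ell(c,*br,p,300); print(n,np.round(e[0],1),np.round(e[1],1),bb,onz(c,*e[0],z).round(4))
T={"mill":[(245.5,87),(147.9,86.9),.188],"jar":[(287.5,166),(215,166),.123],"bottle":[(338,104.5),(248.7,103.7),.176],"shaker":[(296,122),(224,122.6),.108],"coaster":[(431,104),(372.6,103.7),.005],"stand":[(298.5,118.5),(240.3,118.4),.018]}
for n,(a,b,z) in T.items():
    X,r=tri([(w1,*a),(w2,*b)]); print(n,X.round(4),np.round(r,4),onz(w1,*a,z).round(4),onz(w2,*b,z).round(4))
for c in [(580,352),(763,361),(717,517),(547,511)]: print("board",onz(w2,.7*c[0]+80,.7*(c[1]-320)+40,.012).round(3))
```

```text
stand [297.8 118.4] [112.3 117.9] (242, 60, 113, 118) [ 0.4788 -0.2482  0.018 ]
stand [239.  118.2] [110.3 120.6] (182, 60, 114, 118) [ 0.4786 -0.2474  0.018 ]
coaster [430.1 103.9] [51.  58.3] (404, 76, 53, 57) [ 0.4559 -0.0275  0.005 ]
coaster [371.7 103.9] [52.  56.5] (346, 76, 53, 57) [ 0.4558 -0.027   0.005 ]
board [533.2 119.4] [115.8 334.5] (462, 62, 153, 116) [0.4812 0.2428 0.012 ]
mill [ 0.4489 -0.2892  0.1947] [0.0002 0.0002] [ 0.4484 -0.2908  0.188 ] [ 0.448 -0.293  0.188]
jar [ 0.5405 -0.2568  0.1233] [0. 0.] [ 0.5406 -0.2568  0.123 ] [ 0.5405 -0.2569  0.123 ]
bottle [ 0.4641 -0.1941  0.1725] [0.0005 0.0005] [ 0.4647 -0.1943  0.176 ] [ 0.4637 -0.1933  0.176 ]
shaker [ 0.484  -0.2454  0.1033] [0.0003 0.0003] [ 0.4836 -0.2451  0.108 ] [ 0.4843 -0.2439  0.108 ]
coaster [ 0.4556 -0.0249  0.0023] [0.0002 0.0002] [ 0.456 -0.026  0.005] [ 0.4555 -0.0254  0.005 ]
stand [ 0.4789 -0.2476  0.0089] [0.0001 0.0001] [ 0.479  -0.2471  0.018 ] [ 0.4788 -0.2452  0.018 ]
board [0.395 0.149 0.012]
board [0.405 0.353 0.012]
board [0.581 0.352 0.012]
board [0.573 0.14  0.012]
```

Call:
drive_tool(
  force=25,
  moves=[
    {"x":28,"y":-43,"z":0,"rx":0,"ry":0,"rz":0,"fingers":-1},
    {"x":56,"y":-86,"z":0,"rx":0,"ry":0,"rz":0,"fingers":-1},
    {"x":84,"y":-129,"z":20,"rx":0,"ry":0,"rz":0,"fingers":-1},
    {"x":111,"y":-171,"z":60,"rx":0,"ry":0,"rz":0,"fingers":-1},
    {"x":111,"y":-171,"z":90,"rx":0,"ry":0,"rz":0,"fingers":-1},
    {"x":111,"y":-171,"z":115,"rx":0,"ry":0,"rz":0,"fingers":-1},
    {"x":111,"y":-171,"z":115,"rx":0,"ry":0,"rz":0,"fingers":-1},
  ],
)

```text
time_s: 4.4
tool_pos: [0.4469, -0.2905, 0.2241]
tool_rot: [179.9, -0.2, 179.9]
force: [0.0, -0.2, 0.6]
grip_width: 0.0868
grasp_force: 0.0
```

Run:
```python
from h import *
o=sensors.get_obs();print(o["qpos"].round(1))
go((.448,-.291,.154,180))
c=cam("wrist","w3")
w=load("w1")
h=c["image"]
cv2.imwrite("pics/w3c.png",h[:,:,::-1])
```

```text
[-18.3   5.2  51.7 101.7  -4.1  75.4 124.2]
to (0.448, -0.291, 0.154, 180) mm [-1.3 -0.6 70.1] rot [ 0.0009 -0.0034 -0.0023] rows>= 1.1216818098056633 rad 0.534
```

View pics/w3c.png

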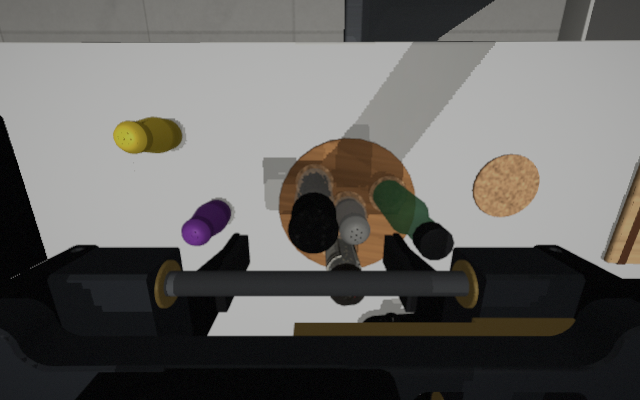

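Mill head (314,222) lies centred between the finger tips (240 and 395); bottle cap (432,240) is outside the right finger.

Call:
drive_tool(
  force=25,
  moves=[
    {"x":-1,"y":0,"z":30,"rx":0,"ry":0,"rz":0,"fingers":-1},
    {"x":-1,"y":0,"z":55,"rx":0,"ry":0,"rz":0,"fingers":-1},
    {"x":-1,"y":0,"z":70,"rx":0,"ry":0,"rz":0,"fingers":-1},
    {"x":-1,"y":0,"z":70,"rx":0,"ry":0,"rz":0,"fingers":-1},
    {"x":-1,"y":0,"z":70,"rx":0,"ry":0,"rz":0,"fingers":1},
    {"x":-1,"y":0,"z":70,"rx":0,"ry":0,"rz":0,"fingers":1},
    {"x":-1,"y":0,"z":70,"rx":0,"ry":0,"rz":0,"fingers":1},
    {"x":-1,"y":0,"z":70,"rx":0,"ry":0,"rz":0,"fingers":1},
  ],
)

```text
time_s: 5.45
tool_pos: [0.45, -0.2899, 0.1558]
tool_rot: [180.0, 0.0, -180.0]
force: [0.2, 0.3, -0.3]
grip_width: 0.0548
grasp_force: 0.0
```

Call:
drive_tool(
  force=25,
  moves=[
    {"x":0,"y":0,"z":0,"rx":0,"ry":0,"rz":0,"fingers":1},
    {"x":0,"y":0,"z":0,"rx":0,"ry":0,"rz":0,"fingers":1},
    {"x":0,"y":0,"z":0,"rx":0,"ry":0,"rz":0,"fingers":1},
  ],
)

```text
time_s: 5.82
tool_pos: [0.4498, -0.2901, 0.1556]
tool_rot: [-180.0, 0.0, -180.0]
force: [-0.9, -0.3, -0.4]
grip_width: 0.0381
grasp_force: 24.9
```

Call:
drive_tool(
  force=25,
  moves=[
    {"x":0,"y":0,"z":-20,"rx":0,"ry":0,"rz":0,"fingers":1},
    {"x":0,"y":0,"z":-60,"rx":0,"ry":0,"rz":0,"fingers":1},
    {"x":0,"y":0,"z":-105,"rx":0,"ry":0,"rz":0,"fingers":1},
    {"x":0,"y":0,"z":-150,"rx":0,"ry":0,"rz":0,"fingers":1},
    {"x":0,"y":10,"z":-185,"rx":0,"ry":0,"rz":0,"fingers":1},
    {"x":-5,"y":50,"z":-200,"rx":0,"ry":0,"rz":0,"fingers":1},
    {"x":-10,"y":95,"z":-200,"rx":0,"ry":0,"rz":0,"fingers":1},
    {"x":-15,"y":140,"z":-200,"rx":0,"ry":0,"rz":0,"fingers":1},
    {"x":-20,"y":185,"z":-200,"rx":0,"ry":0,"rz":0,"fingers":1},
    {"x":-30,"y":230,"z":-195,"rx":0,"ry":0,"rz":0,"fingers":1},
    {"x":-36,"y":280,"z":-180,"rx":0,"ry":0,"rz":0,"fingers":1},
    {"x":-42,"y":330,"z":-150,"rx":0,"ry":0,"rz":0,"fingers":1},
    {"x":-50,"y":380,"z":-120,"rx":0,"ry":0,"rz":0,"fingers":1},
    {"x":-60,"y":430,"z":-90,"rx":0,"ry":0,"rz":0,"fingers":1},
    {"x":-65,"y":480,"z":-75,"rx":0,"ry":0,"rz":0,"fingers":1},
    {"x":-70,"y":530,"z":-60,"rx":0,"ry":0,"rz":0,"fingers":1},
    {"x":-75,"y":575,"z":-50,"rx":0,"ry":0,"rz":0,"fingers":1},
    {"x":-80,"y":605,"z":-40,"rx":0,"ry":0,"rz":0,"fingers":1},
    {"x":-80,"y":605,"z":-30,"rx":0,"ry":0,"rz":0,"fingers":1},
    {"x":-80,"y":605,"z":-30,"rx":0,"ry":0,"rz":0,"fingers":1},
  ],
)

```text
time_s: 8.32
tool_pos: [0.5289, 0.3136, 0.1838]
tool_rot: [-179.8, -0.2, 180.0]
force: [-0.1, -1.1, -3.7]
grip_width: 0.0388
grasp_force: 24.8
```

Call:
drive_tool(
  force=25,
  moves=[
    {"x":0,"y":1,"z":16,"rx":0,"ry":0,"rz":0,"fingers":1},
    {"x":0,"y":1,"z":26,"rx":0,"ry":0,"rz":0,"fingers":1},
    {"x":0,"y":1,"z":31,"rx":0,"ry":0,"rz":0,"fingers":1},
    {"x":0,"y":1,"z":34,"rx":0,"ry":0,"rz":0,"fingers":1},
    {"x":0,"y":1,"z":34,"rx":0,"ry":0,"rz":0,"fingers":1},
  ],
)

```text
time_s: 8.95
tool_pos: [0.5297, 0.3161, 0.1517]
tool_rot: [180.0, 0.0, -180.0]
force: [-0.2, -0.0, -1.7]
grip_width: 0.0388
grasp_force: 24.8
```

Call:
drive_tool(
  force=25,
  moves=[
    {"x":0,"y":0,"z":2,"rx":0,"ry":0,"rz":0,"fingers":1},
    {"x":0,"y":0,"z":3,"rx":0,"ry":0,"rz":0,"fingers":1},
    {"x":0,"y":0,"z":3,"rx":0,"ry":0,"rz":0,"fingers":1},
  ],
)

```text
time_s: 9.32
tool_pos: [0.5302, 0.3163, 0.1496]
tool_rot: [179.9, 0.1, -180.0]
force: [0.2, -0.9, 2.9]
grip_width: 0.0391
grasp_force: 24.9
```

Call:
drive_tool(
  force=25,
  moves=[
    {"x":0,"y":0,"z":3,"rx":0,"ry":0,"rz":0,"fingers":-0.4},
    {"x":0,"y":0,"z":3,"rx":0,"ry":0,"rz":0,"fingers":-0.4},
    {"x":0,"y":0,"z":2,"rx":0,"ry":0,"rz":0,"fingers":-0.4},
    {"x":0,"y":0,"z":-10,"rx":0,"ry":0,"rz":0,"fingers":-0.4},
    {"x":0,"y":0,"z":-50,"rx":0,"ry":0,"rz":0,"fingers":-0.4},
    {"x":0,"y":0,"z":-85,"rx":0,"ry":0,"rz":0,"fingers":-0.4},
    {"x":10,"y":-40,"z":-100,"rx":0,"ry":0,"rz":0,"fingers":-0.4},
    {"x":20,"y":-90,"z":-100,"rx":0,"ry":0,"rz":0,"fingers":-0.4},
    {"x":30,"y":-140,"z":-100,"rx":0,"ry":0,"rz":0,"fingers":-0.4},
    {"x":35,"y":-190,"z":-100,"rx":0,"ry":0,"rz":0,"fingers":-0.4},
    {"x":40,"y":-240,"z":-100,"rx":0,"ry":0,"rz":0,"fingers":-0.4},
    {"x":45,"y":-290,"z":-100,"rx":0,"ry":0,"rz":0,"fingers":-0.4},
    {"x":50,"y":-340,"z":-100,"rx":0,"ry":0,"rz":0,"fingers":-0.4},
    {"x":55,"y":-390,"z":-100,"rx":0,"ry":0,"rz":0,"fingers":-0.4},
    {"x":60,"y":-440,"z":-90,"rx":0,"ry":0,"rz":0,"fingers":-0.4},
    {"x":66,"y":-485,"z":-80,"rx":0,"ry":0,"rz":0,"fingers":-0.4},
    {"x":66,"y":-509,"z":-70,"rx":0,"ry":0,"rz":0,"fingers":-0.4},
    {"x":66,"y":-509,"z":-70,"rx":0,"ry":0,"rz":0,"fingers":-0.4},
    {"x":66,"y":-509,"z":-70,"rx":0,"ry":0,"rz":0,"fingers":-0.4},
  ],
)

```text
time_s: 11.7
tool_pos: [0.4643, -0.1918, 0.2192]
tool_rot: [180.0, 0.1, -179.9]
force: [-0.3, 0.0, 0.1]
grip_width: 0.0611
grasp_force: 0.0
```

Run:
```python
from h import *
go((.464,-.193,.156,180))
c=cam("wrist","w4");t=cam("top","t4")
a=c["image"]; b=cv2.resize(t["image"][170:260,170:450],(640,206),interpolation=2)
cv2.imwrite("pics/w4c.png",np.vstack([a[:300],b])[:,:,::-1])
```

```text
to (0.464, -0.193, 0.156, 180) mm [ 0.4 -1.2 63.2] rot [0.0008 0.0009 0.0013] rows>= 1.0114380527149676 rad 0.503
```

View pics/w4c.png

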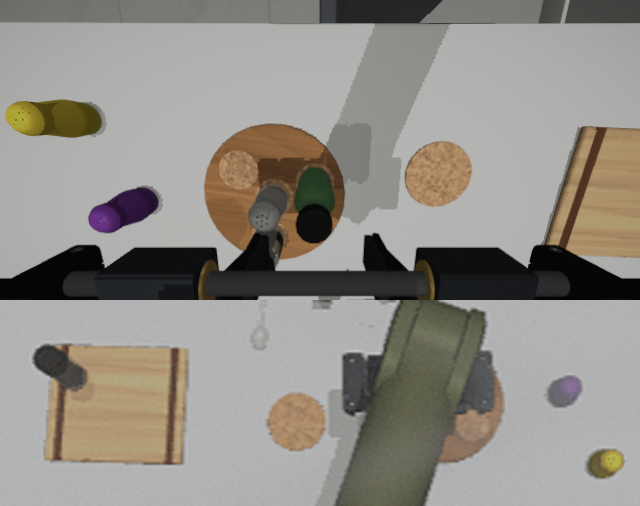

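Mill upright on the board; bare cork spot at (238,169); bottle cap (314,223) is centred between fingers.

Call:
drive_tool(
  force=25,
  moves=[
    {"x":0,"y":-1,"z":30,"rx":0,"ry":0,"rz":0,"fingers":-0.4},
    {"x":0,"y":-1,"z":55,"rx":0,"ry":0,"rz":0,"fingers":-0.4},
    {"x":0,"y":-1,"z":63,"rx":0,"ry":0,"rz":0,"fingers":-0.4},
    {"x":0,"y":-1,"z":63,"rx":0,"ry":0,"rz":0,"fingers":1},
    {"x":0,"y":-1,"z":63,"rx":0,"ry":0,"rz":0,"fingers":1},
    {"x":0,"y":-1,"z":63,"rx":0,"ry":0,"rz":0,"fingers":1},
    {"x":0,"y":-1,"z":63,"rx":0,"ry":0,"rz":0,"fingers":1},
    {"x":0,"y":-1,"z":63,"rx":0,"ry":0,"rz":0,"fingers":1},
    {"x":0,"y":-1,"z":63,"rx":0,"ry":0,"rz":0,"fingers":1},
  ],
)

```text
time_s: 12.92
tool_pos: [0.4642, -0.1939, 0.156]
tool_rot: [180.0, 0.1, -180.0]
force: [-0.3, -0.2, 3.2]
grip_width: 0.0278
grasp_force: 25.0
```

Run:
```python
from h import *
c=load("w4"); h=cv2.cvtColor(c["image"],cv2.COLOR_RGB2HSV)
for p in[(238,169),(225,185),(300,140),(255,140)]: print(p,h[p[1]-1:p[1]+2,p[0]-1:p[0]+2].reshape(-1,3).mean(0))
g=cv2.cvtColor(c["image"],cv2.COLOR_RGB2GRAY)[145:195,212:262]
m=cv2.inRange(c["image"][145:195,212:262].astype(int)[:,:,2].astype(np.uint8),85,255)
cs,_=cv2.findContours(m,0,1);k=max(cs,key=cv2.contourArea)
e=cv2.minEnclosingCircle(k);print(e,cv2.boundingRect(k)); x,y,w,hh=cv2.boundingRect(k)
print(onz(c,212+x+w/2-.5,145+y+hh/2-.5,.018), onz(c,238,169,.018))
```

```text
(238, 169) [ 15.         113.77777778 153.66666667]
(225, 185) [ 14.66666667 137.55555556 153.        ]
(300, 140) [ 14.22222222 143.33333333 141.77777778]
(255, 140) [ 14.22222222 143.         138.55555556]
((25.100000381469727, 25.100000381469727), 19.860109329223633) (7, 7, 38, 37)
[ 0.44796035 -0.29413156  0.018     ] [ 0.4466516  -0.29337443  0.018     ]
```

Call:
drive_tool(
  force=25,
  moves=[
    {"x":0,"y":0,"z":-15,"rx":0,"ry":0,"rz":0,"fingers":1},
    {"x":0,"y":0,"z":-50,"rx":0,"ry":0,"rz":0,"fingers":1},
    {"x":-2,"y":20,"z":-80,"rx":0,"ry":0,"rz":0,"fingers":1},
    {"x":-10,"y":60,"z":-90,"rx":0,"ry":0,"rz":0,"fingers":1},
    {"x":-17,"y":105,"z":-90,"rx":0,"ry":0,"rz":0,"fingers":1},
    {"x":-25,"y":150,"z":-90,"rx":0,"ry":0,"rz":0,"fingers":1},
    {"x":-33,"y":200,"z":-85,"rx":0,"ry":0,"rz":0,"fingers":1},
    {"x":-41,"y":250,"z":-80,"rx":0,"ry":0,"rz":0,"fingers":1},
    {"x":-50,"y":300,"z":-70,"rx":0,"ry":0,"rz":0,"fingers":1},
    {"x":-58,"y":345,"z":-60,"rx":0,"ry":0,"rz":0,"fingers":1},
    {"x":-63,"y":380,"z":-45,"rx":0,"ry":0,"rz":0,"fingers":1},
    {"x":-66,"y":399,"z":-25,"rx":0,"ry":0,"rz":0,"fingers":1},
    {"x":-66,"y":399,"z":-12,"rx":0,"ry":0,"rz":0,"fingers":1},
    {"x":-66,"y":399,"z":-4,"rx":0,"ry":0,"rz":0,"fingers":1},
    {"x":-66,"y":399,"z":2,"rx":0,"ry":0,"rz":0,"fingers":1},
    {"x":-66,"y":399,"z":4,"rx":0,"ry":0,"rz":0,"fingers":1},
    {"x":-66,"y":399,"z":4,"rx":0,"ry":0,"rz":0,"fingers":1},
  ],
)

```text
time_s: 15.05
tool_pos: [0.5299, 0.2048, 0.152]
tool_rot: [180.0, 0.0, 180.0]
force: [0.1, -0.0, -1.4]
grip_width: 0.0281
grasp_force: 25.0
```

Call:
drive_tool(
  force=25,
  moves=[
    {"x":0,"y":0,"z":2,"rx":0,"ry":0,"rz":0,"fingers":1},
    {"x":0,"y":0,"z":2.5,"rx":0,"ry":0,"rz":0,"fingers":1},
    {"x":0,"y":0,"z":2.5,"rx":0,"ry":0,"rz":0,"fingers":1},
  ],
)

```text
time_s: 15.42
tool_pos: [0.5303, 0.2054, 0.15]
tool_rot: [179.9, 0.1, -180.0]
force: [0.4, 0.3, 4.1]
grip_width: 0.0278
grasp_force: 25.0
```

Call:
drive_tool(
  force=25,
  moves=[
    {"x":0,"y":0,"z":2,"rx":0,"ry":0,"rz":0,"fingers":-0.4},
    {"x":0,"y":0,"z":2,"rx":0,"ry":0,"rz":0,"fingers":-0.4},
    {"x":0,"y":0,"z":0,"rx":0,"ry":0,"rz":0,"fingers":-0.4},
    {"x":0,"y":0,"z":-10,"rx":0,"ry":0,"rz":0,"fingers":-0.4},
    {"x":0,"y":0,"z":-45,"rx":0,"ry":0,"rz":0,"fingers":-0.4},
    {"x":0,"y":-20,"z":-80,"rx":0,"ry":0,"rz":0,"fingers":-0.4},
    {"x":0,"y":-60,"z":-80,"rx":0,"ry":0,"rz":0,"fingers":-0.4},
    {"x":0,"y":-105,"z":-80,"rx":0,"ry":0,"rz":0,"fingers":-0.4},
    {"x":0,"y":-155,"z":-80,"rx":0,"ry":0,"rz":0,"fingers":-0.4},
    {"x":0,"y":-205,"z":-80,"rx":0,"ry":0,"rz":0,"fingers":-0.4},
    {"x":0,"y":-255,"z":-80,"rx":0,"ry":0,"rz":0,"fingers":-0.4},
    {"x":-3,"y":-305,"z":-80,"rx":0,"ry":0,"rz":0,"fingers":-0.4},
    {"x":-6,"y":-355,"z":-80,"rx":0,"ry":0,"rz":0,"fingers":-0.4},
    {"x":-9,"y":-405,"z":-70,"rx":0,"ry":0,"rz":0,"fingers":-0.4},
    {"x":-11,"y":-445,"z":-50,"rx":0,"ry":0,"rz":0,"fingers":-0.4},
    {"x":-11,"y":-462,"z":-30,"rx":0,"ry":0,"rz":0,"fingers":-0.4},
    {"x":-11,"y":-462,"z":-20,"rx":0,"ry":0,"rz":0,"fingers":-0.4},
    {"x":-11,"y":-462,"z":-20,"rx":0,"ry":0,"rz":0,"fingers":-0.4},
  ],
)

```text
time_s: 17.68
tool_pos: [0.5409, -0.2554, 0.1688]
tool_rot: [179.9, -0.0, -179.9]
force: [0.7, -0.2, -1.0]
grip_width: 0.0603
grasp_force: 0.0
```

Run:
```python
from h import *
go((.541,-.2565,.101,180))
c=cam("wrist","w5");t=cam("top","t5")
a=c["image"]; b=cv2.resize(t["image"][170:260,170:450],(640,206),interpolation=2)
cv2.imwrite("pics/w5c.png",np.vstack([a[:300],b])[:,:,::-1])
```

```text
to (0.541, -0.2565, 0.101, 180) mm [-0.2 -1.2 67.8] rot [ 0.0013 -0.0008  0.0015] rows>= 1.084291777135638 rad 0.599
```

View pics/w5c.png

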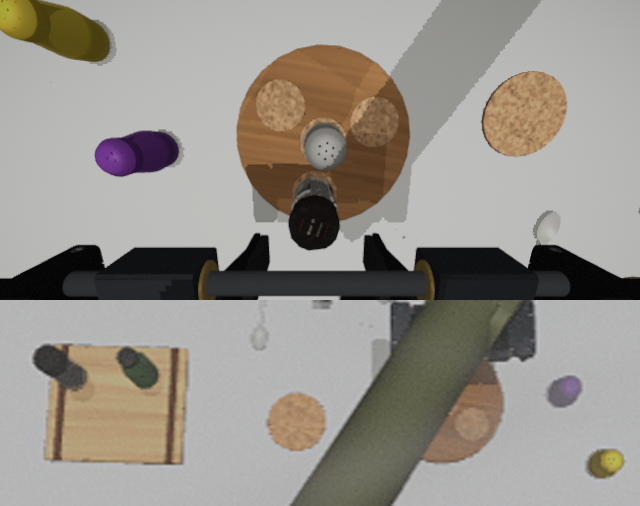

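Mill and bottle stand on the board; jar lid (314,222) is centred between the fingers; bare spots at (281,104) and (375,121).

Call:
drive_tool(
  force=25,
  moves=[
    {"x":0,"y":-1,"z":30,"rx":0,"ry":0,"rz":0,"fingers":-0.4},
    {"x":0,"y":-1,"z":58,"rx":0,"ry":0,"rz":0,"fingers":-0.4},
    {"x":0,"y":-1,"z":68,"rx":0,"ry":0,"rz":0,"fingers":-0.4},
    {"x":0,"y":-1,"z":68,"rx":0,"ry":0,"rz":0,"fingers":1},
    {"x":0,"y":-1,"z":68,"rx":0,"ry":0,"rz":0,"fingers":1},
    {"x":0,"y":-1,"z":68,"rx":0,"ry":0,"rz":0,"fingers":1},
    {"x":0,"y":-1,"z":68,"rx":0,"ry":0,"rz":0,"fingers":1},
    {"x":0,"y":-1,"z":68,"rx":0,"ry":0,"rz":0,"fingers":1},
  ],
)

```text
time_s: 18.77
tool_pos: [0.5417, -0.258, 0.1023]
tool_rot: [-180.0, 0.1, -180.0]
force: [-0.5, 0.7, 5.2]
grip_width: 0.0398
grasp_force: 25.0
```

Run:
```python
from h import *
c=load("w5");print(onz(c,281,104.5,.018),onz(c,375,121.5,.018),onz(c,524,113.5,.005),onz(c,323,132,.018))
```

```text
[ 0.44645588 -0.29218876  0.018     ] [ 0.46339991 -0.19321271  0.018     ] [ 0.45523049 -0.02811244  0.005     ] [ 0.47418283 -0.24822839  0.018     ]
```

Call:
drive_tool(
  force=25,
  moves=[
    {"x":0,"y":0,"z":-15,"rx":0,"ry":0,"rz":0,"fingers":1},
    {"x":0,"y":2,"z":-50,"rx":0,"ry":0,"rz":0,"fingers":1},
    {"x":0,"y":30,"z":-80,"rx":0,"ry":0,"rz":0,"fingers":1},
    {"x":5,"y":75,"z":-85,"rx":0,"ry":0,"rz":0,"fingers":1},
    {"x":20,"y":115,"z":-85,"rx":0,"ry":0,"rz":0,"fingers":1},
    {"x":45,"y":155,"z":-85,"rx":0,"ry":0,"rz":0,"fingers":1},
    {"x":70,"y":195,"z":-85,"rx":0,"ry":0,"rz":0,"fingers":1},
    {"x":92,"y":240,"z":-85,"rx":0,"ry":0,"rz":0,"fingers":1},
    {"x":105,"y":285,"z":-80,"rx":0,"ry":0,"rz":0,"fingers":1},
    {"x":112,"y":330,"z":-70,"rx":0,"ry":0,"rz":0,"fingers":1},
    {"x":112,"y":375,"z":-60,"rx":0,"ry":0,"rz":0,"fingers":1},
    {"x":112,"y":415,"z":-50,"rx":0,"ry":0,"rz":0,"fingers":1},
    {"x":112,"y":445,"z":-35,"rx":0,"ry":0,"rz":0,"fingers":1},
    {"x":112,"y":458,"z":-20,"rx":0,"ry":0,"rz":0,"fingers":1},
    {"x":112,"y":458,"z":-8,"rx":0,"ry":0,"rz":0,"fingers":1},
    {"x":112,"y":458,"z":0,"rx":0,"ry":0,"rz":0,"fingers":1},
    {"x":112,"y":458,"z":4,"rx":0,"ry":0,"rz":0,"fingers":1},
    {"x":112,"y":458,"z":4,"rx":0,"ry":0,"rz":0,"fingers":1},
  ],
)

```text
time_s: 21.02
tool_pos: [0.4288, 0.1994, 0.0971]
tool_rot: [180.0, 0.0, 179.9]
force: [-0.2, 1.6, -0.8]
grip_width: 0.0403
grasp_force: 25.0
```

Call:
drive_tool(
  force=25,
  moves=[
    {"x":0,"y":0,"z":1.5,"rx":0,"ry":0,"rz":0,"fingers":1},
    {"x":0,"y":0,"z":1.5,"rx":0,"ry":0,"rz":0,"fingers":1},
  ],
)

```text
time_s: 21.28
tool_pos: [0.4292, 0.2001, 0.0962]
tool_rot: [180.0, 0.1, -180.0]
force: [0.4, -1.0, 1.9]
grip_width: 0.0398
grasp_force: 25.0
```

Call:
drive_tool(
  force=20,
  moves=[
    {"x":0,"y":0,"z":1.5,"rx":0,"ry":0,"rz":0,"fingers":-0.4},
    {"x":0,"y":0,"z":1,"rx":0,"ry":0,"rz":0,"fingers":-0.4},
    {"x":0,"y":0,"z":0,"rx":0,"ry":0,"rz":0,"fingers":-0.4},
    {"x":0,"y":0,"z":-10,"rx":0,"ry":0,"rz":0,"fingers":-0.4},
    {"x":0,"y":0,"z":-45,"rx":0,"ry":0,"rz":0,"fingers":-0.6},
    {"x":0,"y":-10,"z":-80,"rx":0,"ry":0,"rz":0,"fingers":-0.6},
    {"x":0,"y":-50,"z":-95,"rx":0,"ry":0,"rz":0,"fingers":-0.6},
    {"x":0,"y":-100,"z":-95,"rx":0,"ry":0,"rz":0,"fingers":-0.6},
    {"x":0,"y":-150,"z":-95,"rx":0,"ry":0,"rz":0,"fingers":-0.6},
    {"x":-10,"y":-200,"z":-95,"rx":0,"ry":0,"rz":0,"fingers":-0.6},
    {"x":-20,"y":-250,"z":-95,"rx":0,"ry":0,"rz":0,"fingers":-0.6},
    {"x":-30,"y":-300,"z":-95,"rx":0,"ry":0,"rz":0,"fingers":-0.6},
    {"x":-40,"y":-350,"z":-95,"rx":0,"ry":0,"rz":0,"fingers":-0.6},
    {"x":-50,"y":-400,"z":-85,"rx":0,"ry":0,"rz":0,"fingers":-0.6},
    {"x":-55,"y":-435,"z":-70,"rx":0,"ry":0,"rz":0,"fingers":-0.6},
    {"x":-55,"y":-446,"z":-54,"rx":0,"ry":0,"rz":0,"fingers":-0.6},
    {"x":-55,"y":-446,"z":-54,"rx":0,"ry":0,"rz":0,"fingers":-0.6},
    {"x":-55,"y":-446,"z":-54,"rx":0,"ry":0,"rz":0,"fingers":-0.6},
  ],
)

```text
time_s: 23.52
tool_pos: [0.4843, -0.2451, 0.1503]
tool_rot: [180.0, 0.0, -179.9]
force: [-0.8, -0.3, 0.2]
grip_width: 0.0697
grasp_force: 0.0
```

Run:
```python
from h import *
go((.484,-.246,.059,180))
c=cam("wrist","w6");t=cam("top","t6")
a=c["image"]; b=cv2.resize(t["image"][170:260,170:450],(640,206),interpolation=2)
cv2.imwrite("pics/w6c.png",np.vstack([a[:300],b])[:,:,::-1])
```

```text
to (0.484, -0.246, 0.059, 180) mm [ 0.4 -0.9 91.3] rot [0.0006 0.0009 0.0012] rows>= 1.4602806014973284 rad 0.543
```

View pics/w6c.png

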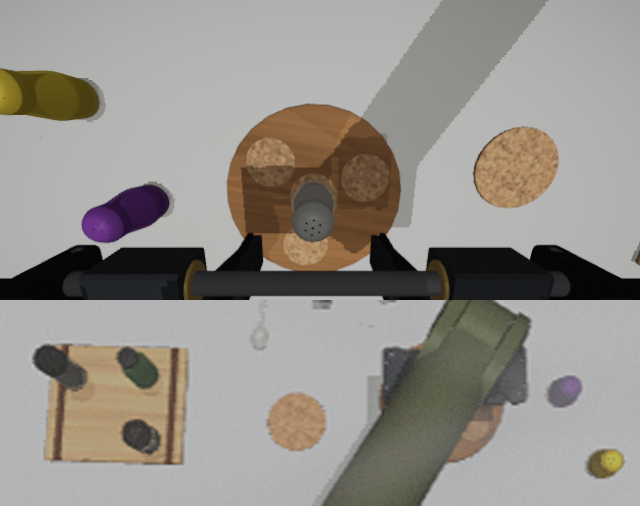

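All three stand upright on the board; the grey shaker cap (313,222) is centred between the fingers; jar spot at (306,247).

Call:
drive_tool(
  force=20,
  moves=[
    {"x":0,"y":-1,"z":35,"rx":0,"ry":0,"rz":0,"fingers":-0.6},
    {"x":0,"y":-1,"z":70,"rx":0,"ry":0,"rz":0,"fingers":-0.6},
    {"x":0,"y":-1,"z":91,"rx":0,"ry":0,"rz":0,"fingers":-0.6},
    {"x":0,"y":-1,"z":91,"rx":0,"ry":0,"rz":0,"fingers":1},
    {"x":0,"y":-1,"z":91,"rx":0,"ry":0,"rz":0,"fingers":1},
    {"x":0,"y":-1,"z":91,"rx":0,"ry":0,"rz":0,"fingers":1},
    {"x":0,"y":-1,"z":91,"rx":0,"ry":0,"rz":0,"fingers":1},
    {"x":0,"y":-1,"z":91,"rx":0,"ry":0,"rz":0,"fingers":1},
    {"x":0,"y":-1,"z":91,"rx":0,"ry":0,"rz":0,"fingers":1},
  ],
)

```text
time_s: 24.75
tool_pos: [0.4847, -0.2473, 0.0596]
tool_rot: [-180.0, 0.1, -180.0]
force: [-0.1, 0.0, 5.1]
grip_width: 0.0395
grasp_force: 20.0
```

Run:
```python
from h import *
c=load("w6");print(onz(c,306,247,.018),onz(c,270.5,161,.018),onz(c,366,178,.018),onz(c,516.5,167,.005))
go((.4555,-.027,.046,180))
```

```text
[ 0.54420707 -0.25697092  0.018     ] [ 0.44618212 -0.29274577  0.018     ] [ 0.46411258 -0.19278194  0.018     ] [ 0.45469917 -0.02727032  0.005     ]
to (0.4555, -0.027, 0.046, 180) mm [ 29.1 220.3  13.5] rot [-0.0003  0.0019  0.0003] rows>= 3.5617887605517438 rad 0.456
```

Call:
drive_tool(
  force=20,
  moves=[
    {"x":0,"y":0,"z":-12,"rx":0,"ry":0,"rz":0,"fingers":1},
    {"x":0,"y":5,"z":-35,"rx":0,"ry":0,"rz":0,"fingers":1},
    {"x":4,"y":40,"z":-45,"rx":0,"ry":0,"rz":0,"fingers":1},
    {"x":10,"y":80,"z":-45,"rx":0,"ry":0,"rz":0,"fingers":1},
    {"x":15,"y":120,"z":-45,"rx":0,"ry":0,"rz":0,"fingers":1},
    {"x":22,"y":165,"z":-40,"rx":0,"ry":0,"rz":0,"fingers":1},
    {"x":27,"y":205,"z":-30,"rx":0,"ry":0,"rz":0,"fingers":1},
    {"x":29,"y":220,"z":-15,"rx":0,"ry":0,"rz":0,"fingers":1},
    {"x":29,"y":220,"z":0,"rx":0,"ry":0,"rz":0,"fingers":1},
    {"x":29,"y":220,"z":8,"rx":0,"ry":0,"rz":0,"fingers":1},
    {"x":29,"y":220,"z":10,"rx":0,"ry":0,"rz":0,"fingers":1},
    {"x":29,"y":220,"z":10,"rx":0,"ry":0,"rz":0,"fingers":1},
  ],
)

```text
time_s: 26.25
tool_pos: [0.455, -0.028, 0.0486]
tool_rot: [-180.0, 0.0, 179.9]
force: [0.3, -0.2, -0.8]
grip_width: 0.0399
grasp_force: 19.9
```

Call:
drive_tool(
  force=20,
  moves=[
    {"x":0,"y":0.5,"z":2,"rx":0,"ry":0,"rz":0,"fingers":1},
    {"x":0,"y":0.5,"z":2.5,"rx":0,"ry":0,"rz":0,"fingers":1},
    {"x":0,"y":0.5,"z":2.5,"rx":0,"ry":0,"rz":0,"fingers":1},
  ],
)

```text
time_s: 26.62
tool_pos: [0.4552, -0.0266, 0.0466]
tool_rot: [180.0, 0.1, -180.0]
force: [-0.9, -0.8, 4.5]
grip_width: 0.0398
grasp_force: 19.9
```

Call:
drive_tool(
  force=25,
  moves=[
    {"x":0,"y":0,"z":2,"rx":0,"ry":0,"rz":0,"fingers":-0.5},
    {"x":0,"y":0,"z":1,"rx":0,"ry":0,"rz":0,"fingers":-0.5},
    {"x":0,"y":0,"z":0,"rx":0,"ry":0,"rz":0,"fingers":-0.5},
    {"x":0,"y":0,"z":-8,"rx":0,"ry":0,"rz":0,"fingers":-0.5},
    {"x":0,"y":0,"z":-40,"rx":0,"ry":0,"rz":0,"fingers":-0.5},
    {"x":0,"y":0,"z":-85,"rx":0,"ry":0,"rz":0,"fingers":-0.5},
    {"x":3,"y":30,"z":-114,"rx":0,"ry":0,"rz":0,"fingers":-0.5},
    {"x":10,"y":75,"z":-120,"rx":0,"ry":0,"rz":0,"fingers":-0.4},
    {"x":17,"y":125,"z":-120,"rx":0,"ry":0,"rz":0,"fingers":-0.4},
    {"x":23,"y":175,"z":-120,"rx":0,"ry":0,"rz":0,"fingers":-0.4},
    {"x":26,"y":215,"z":-114,"rx":0,"ry":0,"rz":0,"fingers":-0.4},
    {"x":26,"y":227,"z":-114,"rx":0,"ry":0,"rz":0,"fingers":-0.4},
    {"x":26,"y":227,"z":-114,"rx":0,"ry":0,"rz":0,"fingers":-0.4},
  ],
)

```text
time_s: 28.25
tool_pos: [0.4289, 0.2005, 0.1603]
tool_rot: [-180.0, 0.0, -179.9]
force: [0.4, -0.6, 0.2]
grip_width: 0.061
grasp_force: 0.0
```

Run:
```python
from h import *
go((.4292,.2001,.0962,180))
c=cam("wrist","w7");t=cam("top","t7")
a=c["image"]; b=cv2.resize(t["image"][170:260,170:450],(640,206),interpolation=2)
cv2.imwrite("pics/w7c.png",np.vstack([a[:300],b])[:,:,::-1])
```

```text
to (0.4292, 0.2001, 0.0962, 180) mm [-0.3 -0.3 64.1] rot [-0.0007  0.0004  0.001 ] rows>= 1.0262396053100722 rad 0.474
```

View pics/w7c.png

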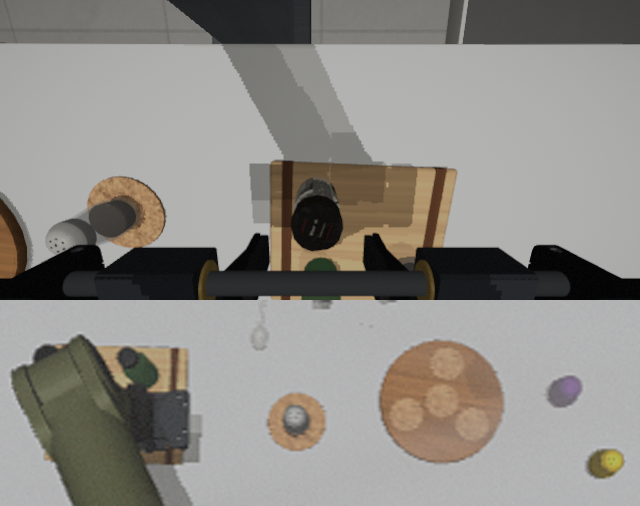

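Run:
```python
from h import *
c=load("w7"); g=c["image"]
h=cv2.cvtColor(g,cv2.COLOR_RGB2HSV)
m=cv2.inRange(h,(5,60,90),(25,255,255)); 
m[:, :80]=0;m[:,180:]=0;m[:165]=0;m[255:]=0
k=cv2.convexHull(np.vstack([q for q in cv2.findContours(m,0,1)[0] if cv2.contourArea(q)>15]))
print(cv2.boundingRect(k),cv2.fitEllipse(k), onz(c,*cv2.fitEllipse(k)[0],.005))
for r in range(192,240,4): print(r,''.join('#' if m[r,x] else '.' for x in range(80,172)))
for d in (.4555,-.027),(.4555,-.034):
    print(d,[np.round(proj(c,(d[0]+.022*np.cos(a),d[1]+.022*np.sin(a),.005)),0).tolist() for a in np.radians([0,90,180,-90])],np.round(proj(c,(*d,.095)),1))
t=load("t7")["image"][208:240,284:318]
print(proj(load("t7"),(.4555,-.027,.005)),proj(load("t7"),(.4555,-.027,.095)))
ht=cv2.cvtColor(t,cv2.COLOR_RGB2HSV)
for r in range(0,32): print(''.join('#' if s>85 else '+' if s>50 else '.' for s in ht[r,:,1]))
```

```text
(88, 177, 77, 71) ((125.86930847167969, 211.7151641845703), (65.65325927734375, 81.12593841552734), 124.34945678710938) [ 0.4540778  -0.02507009  0.005     ]
192 ..........################################################################..................
196 .........#################################......############################................
200 ........#######################.............#...################################............
204 ........###########...............................#######..######################...........
208 ........###...........................................###.#########################.........
212 ...........................................................#########################........
216 ...........................................................##########################.......
220 .........................................................#.##########################.......
224 .......................................................#############################........
228 ..................................................###############
[... 962 characters left out ...]

....######...........#######......
....#####+...........+######......
...+######...........+######......
...+######...........+######......
...+#####+...........+######......
....######+..........#######......
....#######.........+#######......
....+######+.......+#######.......
....+#######++...++########.......
.....+########++##########+.......
.....+####################........
......+##################.........
.......#################+.........
.........#############+...........
..........+##########.............
.............++##++...............
..................................
..................................
..................................
..................................
```

Call:
drive_tool(
  force=25,
  moves=[
    {"x":0,"y":0,"z":30,"rx":0,"ry":0,"rz":0,"fingers":-0.4},
    {"x":0,"y":0,"z":55,"rx":0,"ry":0,"rz":0,"fingers":-0.4},
    {"x":0,"y":0,"z":64,"rx":0,"ry":0,"rz":0,"fingers":-0.4},
    {"x":0,"y":0,"z":64,"rx":0,"ry":0,"rz":0,"fingers":1},
    {"x":0,"y":0,"z":64,"rx":0,"ry":0,"rz":0,"fingers":1},
    {"x":0,"y":0,"z":64,"rx":0,"ry":0,"rz":0,"fingers":1},
    {"x":0,"y":0,"z":64,"rx":0,"ry":0,"rz":0,"fingers":1},
    {"x":0,"y":0,"z":64,"rx":0,"ry":0,"rz":0,"fingers":1},
  ],
)

```text
time_s: 29.35
tool_pos: [0.4294, 0.2009, 0.097]
tool_rot: [179.9, 0.1, -180.0]
force: [-1.1, -0.1, 6.1]
grip_width: 0.0403
grasp_force: 25.0
```

Call:
drive_tool(
  force=25,
  moves=[
    {"x":0,"y":0,"z":-20,"rx":0,"ry":0,"rz":0,"fingers":1},
    {"x":0,"y":0,"z":-65,"rx":0,"ry":0,"rz":0,"fingers":1},
    {"x":0,"y":-5,"z":-110,"rx":0,"ry":0,"rz":0,"fingers":1},
    {"x":-5,"y":-35,"z":-135,"rx":0,"ry":0,"rz":0,"fingers":1},
    {"x":-15,"y":-75,"z":-140,"rx":0,"ry":0,"rz":0,"fingers":1},
    {"x":-27,"y":-120,"z":-140,"rx":0,"ry":0,"rz":0,"fingers":1},
    {"x":-40,"y":-165,"z":-140,"rx":0,"ry":0,"rz":0,"fingers":1},
    {"x":-54,"y":-210,"z":-140,"rx":0,"ry":0,"rz":0,"fingers":1},
    {"x":-66,"y":-255,"z":-140,"rx":0,"ry":0,"rz":0,"fingers":1},
    {"x":-78,"y":-300,"z":-130,"rx":0,"ry":0,"rz":0,"fingers":1},
    {"x":-92,"y":-345,"z":-105,"rx":0,"ry":0,"rz":0,"fingers":1},
    {"x":-102,"y":-390,"z":-80,"rx":0,"ry":0,"rz":0,"fingers":1},
    {"x":-109,"y":-430,"z":-60,"rx":0,"ry":0,"rz":0,"fingers":1},
    {"x":-113,"y":-450,"z":-45,"rx":0,"ry":0,"rz":0,"fingers":1},
    {"x":-113,"y":-457,"z":-30,"rx":0,"ry":0,"rz":0,"fingers":1},
    {"x":-113,"y":-457,"z":-20,"rx":0,"ry":0,"rz":0,"fingers":1},
    {"x":-113,"y":-457,"z":-20,"rx":0,"ry":0,"rz":0,"fingers":1},
    {"x":-113,"y":-457,"z":-20,"rx":0,"ry":0,"rz":0,"fingers":1},
  ],
)

```text
time_s: 31.6
tool_pos: [0.5424, -0.2553, 0.1166]
tool_rot: [180.0, 0.1, -179.9]
force: [-0.4, 1.1, -1.2]
grip_width: 0.0402
grasp_force: 25.0
```

Call:
drive_tool(
  force=25,
  moves=[
    {"x":0,"y":-1,"z":7,"rx":0,"ry":0,"rz":0,"fingers":1},
    {"x":0,"y":-1,"z":11,"rx":0,"ry":0,"rz":0,"fingers":1},
    {"x":0,"y":-1,"z":13,"rx":0,"ry":0,"rz":0,"fingers":1},
    {"x":0,"y":-1,"z":14.5,"rx":0,"ry":0,"rz":0,"fingers":1},
    {"x":0,"y":-1,"z":14.5,"rx":0,"ry":0,"rz":0,"fingers":1},
  ],
)

```text
time_s: 32.22
tool_pos: [0.5423, -0.2574, 0.1032]
tool_rot: [179.9, 0.1, -180.0]
force: [-2.6, 2.1, 8.1]
grip_width: 0.0403
grasp_force: 25.0
```

Call:
drive_tool(
  force=25,
  moves=[
    {"x":0,"y":0,"z":0,"rx":0,"ry":0,"rz":0,"fingers":-0.4},
    {"x":0,"y":0,"z":0,"rx":0,"ry":0,"rz":0,"fingers":-0.4},
    {"x":0,"y":0,"z":0,"rx":0,"ry":0,"rz":0,"fingers":-0.4},
    {"x":0,"y":0,"z":-10,"rx":0,"ry":0,"rz":0,"fingers":-0.4},
    {"x":0,"y":0,"z":-45,"rx":0,"ry":0,"rz":0,"fingers":-0.4},
    {"x":0,"y":10,"z":-90,"rx":0,"ry":0,"rz":0,"fingers":-0.4},
    {"x":0,"y":50,"z":-120,"rx":0,"ry":0,"rz":0,"fingers":-0.4},
    {"x":2,"y":100,"z":-120,"rx":0,"ry":0,"rz":0,"fingers":-0.4},
    {"x":4,"y":150,"z":-120,"rx":0,"ry":0,"rz":0,"fingers":-0.4},
    {"x":6,"y":200,"z":-120,"rx":0,"ry":0,"rz":0,"fingers":-0.4},
    {"x":8,"y":250,"z":-120,"rx":0,"ry":0,"rz":0,"fingers":-0.4},
    {"x":10,"y":300,"z":-120,"rx":0,"ry":0,"rz":0,"fingers":-0.4},
    {"x":12,"y":350,"z":-120,"rx":0,"ry":0,"rz":0,"fingers":-0.4},
    {"x":12,"y":400,"z":-118,"rx":0,"ry":0,"rz":0,"fingers":-0.4},
    {"x":12,"y":440,"z":-115,"rx":0,"ry":0,"rz":0,"fingers":-0.4},
    {"x":12,"y":463,"z":-112,"rx":0,"ry":0,"rz":0,"fingers":-0.4},
    {"x":12,"y":463,"z":-112,"rx":0,"ry":0,"rz":0,"fingers":-0.4},
    {"x":12,"y":463,"z":-112,"rx":0,"ry":0,"rz":0,"fingers":-0.4},
  ],
)

```text
time_s: 34.48
tool_pos: [0.5303, 0.2031, 0.2139]
tool_rot: [-179.9, 0.0, 179.8]
force: [0.4, -0.2, -0.5]
grip_width: 0.0609
grasp_force: 0.0
```

Run:
```python
from h import *
go((.5303,.2054,.150,180))
c=cam("wrist","w8");t=cam("top","t8")
a=c["image"]; b=cv2.resize(t["image"][170:260,170:450],(640,206),interpolation=2)
cv2.imwrite("pics/w8c.png",np.vstack([a[:300],b])[:,:,::-1])
```

```text
to (0.5303, 0.2054, 0.15, 180) mm [-0.   2.4 63.8] rot [-0.0009  0.0004 -0.0027] rows>= 1.0222679061829352 rad 0.569
```

View pics/w8c.png

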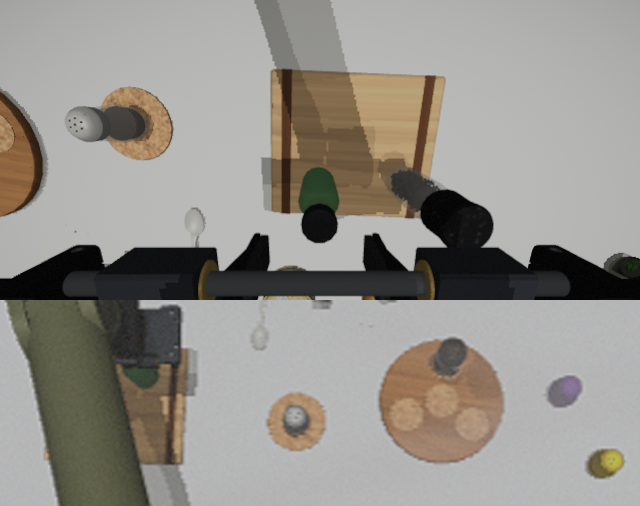

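Jar stands on its back spot (top view), shaker upright on the coaster, bottle cap (319,222) between the fingers.

Call:
drive_tool(
  force=25,
  moves=[
    {"x":0,"y":2,"z":30,"rx":0,"ry":0,"rz":0,"fingers":-0.4},
    {"x":0,"y":2,"z":55,"rx":0,"ry":0,"rz":0,"fingers":-0.4},
    {"x":0,"y":2,"z":64,"rx":0,"ry":0,"rz":0,"fingers":-0.4},
    {"x":0,"y":2,"z":64,"rx":0,"ry":0,"rz":0,"fingers":1},
    {"x":0,"y":2,"z":64,"rx":0,"ry":0,"rz":0,"fingers":1},
    {"x":0,"y":2,"z":64,"rx":0,"ry":0,"rz":0,"fingers":1},
    {"x":0,"y":2,"z":64,"rx":0,"ry":0,"rz":0,"fingers":1},
    {"x":0,"y":2,"z":64,"rx":0,"ry":0,"rz":0,"fingers":1},
    {"x":0,"y":2,"z":64,"rx":0,"ry":0,"rz":0,"fingers":1},
  ],
)

```text
time_s: 35.7
tool_pos: [0.5301, 0.2076, 0.1501]
tool_rot: [180.0, 0.1, -180.0]
force: [0.2, 0.1, 3.9]
grip_width: 0.0279
grasp_force: 25.0
```

Call:
drive_tool(
  force=25,
  moves=[
    {"x":0,"y":0,"z":-20,"rx":0,"ry":0,"rz":0,"fingers":1},
    {"x":0,"y":0,"z":-65,"rx":0,"ry":0,"rz":0,"fingers":1},
    {"x":0,"y":-5,"z":-110,"rx":0,"ry":0,"rz":0,"fingers":1},
    {"x":2,"y":-35,"z":-135,"rx":0,"ry":0,"rz":0,"fingers":1},
    {"x":6,"y":-75,"z":-140,"rx":0,"ry":0,"rz":0,"fingers":1},
    {"x":12,"y":-120,"z":-140,"rx":0,"ry":0,"rz":0,"fingers":1},
    {"x":20,"y":-165,"z":-140,"rx":0,"ry":0,"rz":0,"fingers":1},
    {"x":28,"y":-210,"z":-140,"rx":0,"ry":0,"rz":0,"fingers":1},
    {"x":36,"y":-255,"z":-140,"rx":0,"ry":0,"rz":0,"fingers":1},
    {"x":45,"y":-300,"z":-130,"rx":0,"ry":0,"rz":0,"fingers":1},
    {"x":55,"y":-340,"z":-105,"rx":0,"ry":0,"rz":0,"fingers":1},
    {"x":62,"y":-375,"z":-80,"rx":0,"ry":0,"rz":0,"fingers":1},
    {"x":66,"y":-395,"z":-55,"rx":0,"ry":0,"rz":0,"fingers":1},
    {"x":66,"y":-400,"z":-35,"rx":0,"ry":0,"rz":0,"fingers":1},
    {"x":66,"y":-400,"z":-20,"rx":0,"ry":0,"rz":0,"fingers":1},
    {"x":66,"y":-400,"z":-20,"rx":0,"ry":0,"rz":0,"fingers":1},
    {"x":66,"y":-400,"z":-20,"rx":0,"ry":0,"rz":0,"fingers":1},
  ],
)

```text
time_s: 37.83
tool_pos: [0.4643, -0.192, 0.1701]
tool_rot: [-180.0, 0.0, -179.9]
force: [0.6, -0.3, -1.9]
grip_width: 0.0275
grasp_force: 25.0
```

Call:
drive_tool(
  force=25,
  moves=[
    {"x":0,"y":-1,"z":7,"rx":0,"ry":0,"rz":0,"fingers":1},
    {"x":0,"y":-1,"z":11,"rx":0,"ry":0,"rz":0,"fingers":1},
    {"x":0,"y":-1,"z":13,"rx":0,"ry":0,"rz":0,"fingers":1},
    {"x":0,"y":-1,"z":14.5,"rx":0,"ry":0,"rz":0,"fingers":1},
    {"x":0,"y":-1,"z":14.5,"rx":0,"ry":0,"rz":0,"fingers":1},
  ],
)

```text
time_s: 38.45
tool_pos: [0.4647, -0.1937, 0.1561]
tool_rot: [-180.0, 0.1, -180.0]
force: [-0.7, -0.1, 5.7]
grip_width: 0.0281
grasp_force: 25.0
```

Call:
drive_tool(
  force=25,
  moves=[
    {"x":0,"y":0,"z":0,"rx":0,"ry":0,"rz":0,"fingers":-0.4},
    {"x":0,"y":0,"z":0,"rx":0,"ry":0,"rz":0,"fingers":-0.4},
    {"x":0,"y":0,"z":0,"rx":0,"ry":0,"rz":0,"fingers":-0.4},
    {"x":0,"y":0,"z":-10,"rx":0,"ry":0,"rz":0,"fingers":-0.4},
    {"x":0,"y":0,"z":-45,"rx":0,"ry":0,"rz":0,"fingers":-0.4},
    {"x":-2,"y":20,"z":-75,"rx":0,"ry":0,"rz":0,"fingers":-0.4},
    {"x":-8,"y":65,"z":-80,"rx":0,"ry":0,"rz":0,"fingers":-0.4},
    {"x":-14,"y":110,"z":-80,"rx":0,"ry":0,"rz":0,"fingers":-0.4},
    {"x":-20,"y":160,"z":-80,"rx":0,"ry":0,"rz":0,"fingers":-0.4},
    {"x":-26,"y":210,"z":-80,"rx":0,"ry":0,"rz":0,"fingers":-0.4},
    {"x":-32,"y":260,"z":-80,"rx":0,"ry":0,"rz":0,"fingers":-0.4},
    {"x":-38,"y":310,"z":-80,"rx":0,"ry":0,"rz":0,"fingers":-0.4},
    {"x":-45,"y":360,"z":-80,"rx":0,"ry":0,"rz":0,"fingers":-0.4},
    {"x":-52,"y":410,"z":-75,"rx":0,"ry":0,"rz":0,"fingers":-0.4},
    {"x":-60,"y":460,"z":-70,"rx":0,"ry":0,"rz":0,"fingers":-0.4},
    {"x":-66,"y":500,"z":-64,"rx":0,"ry":0,"rz":0,"fingers":-0.4},
    {"x":-66,"y":510,"z":-64,"rx":0,"ry":0,"rz":0,"fingers":-0.4},
    {"x":-66,"y":510,"z":-64,"rx":0,"ry":0,"rz":0,"fingers":-0.4},
    {"x":-66,"y":510,"z":-64,"rx":0,"ry":0,"rz":0,"fingers":-0.4},
  ],
)

```text
time_s: 40.83
tool_pos: [0.5303, 0.3146, 0.2199]
tool_rot: [180.0, 0.0, 179.9]
force: [0.2, -0.2, 0.6]
grip_width: 0.0608
grasp_force: 0.0
```

Run:
```python
from h import *
go((.5302,.3163,.1496,180))
c=cam("wrist","w9");t=cam("top","t9")
g=c["image"]; m=(g.max(2)<45).astype(np.uint8)[200:245,270:370]
k=max(cv2.findContours(m,0,1)[0],key=cv2.contourArea);print(np.add(cv2.boundingRect(k),(270,200,0,0)))
```

```text
to (0.5302, 0.3163, 0.1496, 180) mm [ 0.2  1.7 70.3] rot [ 0.      0.0008 -0.0023] rows>= 1.124414038874799 rad 0.617
[291 200  50  45]
```

Call:
drive_tool(
  force=25,
  moves=[
    {"x":0,"y":1,"z":30,"rx":0,"ry":0,"rz":0,"fingers":-0.4},
    {"x":0,"y":1,"z":58,"rx":0,"ry":0,"rz":0,"fingers":-0.4},
    {"x":0,"y":1,"z":70,"rx":0,"ry":0,"rz":0,"fingers":-0.4},
    {"x":0,"y":1,"z":70,"rx":0,"ry":0,"rz":0,"fingers":1},
    {"x":0,"y":1,"z":70,"rx":0,"ry":0,"rz":0,"fingers":1},
    {"x":0,"y":1,"z":70,"rx":0,"ry":0,"rz":0,"fingers":1},
    {"x":0,"y":1,"z":70,"rx":0,"ry":0,"rz":0,"fingers":1},
    {"x":0,"y":1,"z":70,"rx":0,"ry":0,"rz":0,"fingers":1},
  ],
)

```text
time_s: 41.92
tool_pos: [0.5305, 0.3175, 0.1503]
tool_rot: [180.0, 0.1, 180.0]
force: [-0.9, -1.2, 5.9]
grip_width: 0.0389
grasp_force: 24.9
```

Call:
drive_tool(
  force=25,
  moves=[
    {"x":0,"y":0,"z":-20,"rx":0,"ry":0,"rz":0,"fingers":1},
    {"x":0,"y":0,"z":-65,"rx":0,"ry":0,"rz":0,"fingers":1},
    {"x":0,"y":-5,"z":-110,"rx":0,"ry":0,"rz":0,"fingers":1},
    {"x":4,"y":-35,"z":-145,"rx":0,"ry":0,"rz":0,"fingers":1},
    {"x":8,"y":-75,"z":-170,"rx":0,"ry":0,"rz":0,"fingers":1},
    {"x":14,"y":-120,"z":-190,"rx":0,"ry":0,"rz":0,"fingers":1},
    {"x":20,"y":-165,"z":-200,"rx":0,"ry":0,"rz":0,"fingers":1},
    {"x":27,"y":-210,"z":-205,"rx":0,"ry":0,"rz":0,"fingers":1},
    {"x":33,"y":-255,"z":-205,"rx":0,"ry":0,"rz":0,"fingers":1},
    {"x":40,"y":-300,"z":-205,"rx":0,"ry":0,"rz":0,"fingers":1},
    {"x":47,"y":-345,"z":-205,"rx":0,"ry":0,"rz":0,"fingers":1},
    {"x":54,"y":-390,"z":-205,"rx":0,"ry":0,"rz":0,"fingers":1},
    {"x":60,"y":-435,"z":-205,"rx":0,"ry":0,"rz":0,"fingers":1},
    {"x":67,"y":-480,"z":-205,"rx":0,"ry":0,"rz":0,"fingers":1},
    {"x":73,"y":-525,"z":-205,"rx":0,"ry":0,"rz":0,"fingers":1},
    {"x":79,"y":-570,"z":-205,"rx":0,"ry":0,"rz":0,"fingers":1},
    {"x":81,"y":-600,"z":-200,"rx":0,"ry":0,"rz":0,"fingers":1},
    {"x":81,"y":-609,"z":-190,"rx":0,"ry":0,"rz":0,"fingers":1},
    {"x":81,"y":-609,"z":-180,"rx":0,"ry":0,"rz":0,"fingers":1},
    {"x":81,"y":-609,"z":-180,"rx":0,"ry":0,"rz":0,"fingers":1},
  ],
)

```text
time_s: 44.42
tool_pos: [0.4486, -0.2902, 0.3284]
tool_rot: [179.9, -0.1, -179.9]
force: [-0.3, 0.2, -2.4]
grip_width: 0.0389
grasp_force: 24.7
```

Call:
drive_tool(
  force=25,
  moves=[
    {"x":0,"y":-1,"z":20,"rx":0,"ry":0,"rz":0,"fingers":1},
    {"x":0,"y":-1,"z":60,"rx":0,"ry":0,"rz":0,"fingers":1},
    {"x":0,"y":-1,"z":100,"rx":0,"ry":0,"rz":0,"fingers":1},
    {"x":0,"y":-1,"z":135,"rx":0,"ry":0,"rz":0,"fingers":1},
    {"x":0,"y":-1,"z":155,"rx":0,"ry":0,"rz":0,"fingers":1},
    {"x":0,"y":-1,"z":165,"rx":0,"ry":0,"rz":0,"fingers":1},
    {"x":0,"y":-1,"z":170,"rx":0,"ry":0,"rz":0,"fingers":1},
    {"x":0,"y":-1,"z":172,"rx":0,"ry":0,"rz":0,"fingers":1},
    {"x":0,"y":-1,"z":172,"rx":0,"ry":0,"rz":0,"fingers":1},
  ],
)

```text
time_s: 45.55
tool_pos: [0.4492, -0.2927, 0.1577]
tool_rot: [-180.0, 0.1, -180.0]
force: [0.1, -0.7, -2.3]
grip_width: 0.0388
grasp_force: 24.7
```

Call:
drive_tool(
  force=25,
  moves=[
    {"x":0,"y":0.5,"z":2,"rx":0,"ry":0,"rz":0,"fingers":1},
    {"x":0,"y":0.5,"z":2.5,"rx":0,"ry":0,"rz":0,"fingers":1},
    {"x":0,"y":0.5,"z":2.5,"rx":0,"ry":0,"rz":0,"fingers":1},
  ],
)

```text
time_s: 45.92
tool_pos: [0.4499, -0.2926, 0.1562]
tool_rot: [-180.0, 0.2, -180.0]
force: [0.1, -0.1, 6.2]
grip_width: 0.0386
grasp_force: 24.7
```

Call:
drive_tool(
  force=25,
  moves=[
    {"x":0,"y":0,"z":0,"rx":0,"ry":0,"rz":0,"fingers":-0.4},
    {"x":0,"y":0,"z":0,"rx":0,"ry":0,"rz":0,"fingers":-0.4},
    {"x":0,"y":0,"z":0,"rx":0,"ry":0,"rz":0,"fingers":-0.4},
    {"x":0,"y":0,"z":-10,"rx":0,"ry":0,"rz":0,"fingers":-0.4},
    {"x":0,"y":0,"z":-45,"rx":0,"ry":0,"rz":0,"fingers":-0.4},
    {"x":0,"y":0,"z":-90,"rx":0,"ry":0,"rz":0,"fingers":-0.4},
    {"x":0,"y":0,"z":-135,"rx":0,"ry":0,"rz":0,"fingers":-0.4},
    {"x":-20,"y":30,"z":-175,"rx":0,"ry":0,"rz":0,"fingers":-0.4},
    {"x":-50,"y":75,"z":-184,"rx":0,"ry":0,"rz":0,"fingers":-0.4},
    {"x":-80,"y":120,"z":-184,"rx":0,"ry":0,"rz":0,"fingers":-0.4},
    {"x":-110,"y":165,"z":-184,"rx":0,"ry":0,"rz":0,"fingers":-0.4},
    {"x":-110,"y":172,"z":-184,"rx":0,"ry":0,"rz":0,"fingers":-0.4},
    {"x":-110,"y":172,"z":-184,"rx":0,"ry":0,"rz":0,"fingers":-0.4},
  ],
)

```text
time_s: 47.55
tool_pos: [0.5586, -0.12, 0.3389]
tool_rot: [-179.9, -0.0, -180.0]
force: [-0.4, -0.6, 1.1]
grip_width: 0.0607
grasp_force: 0.0
```

Run:
```python
from h import *
c=cam("wrist","w10");cam("side","s10")
a=cv2.resize(c["image"][40:200,110:430],(800,400),interpolation=2)
b=cv2.resize(load("w2")["image"][40:120,110:430],(800,200),interpolation=2)
cv2.imwrite("pics/w10c.png",np.vstack([a,cv2.resize(load("w2")["image"][40:200,110:430],(400,200))if 0 else b])[:,:,::-1])
for n,s in[("mill",(.4473,-.2922)),("bottle",(.4636,-.193)),("jar",(.542,-.2565))]: print(n,[np.round((np.array(proj(c,(*s,z)))-(110,40))*2.5) for z in(.018,{"mill":.188,"bottle":.176,"jar":.123}[n])])
print((np.array(proj(c,(.455,-.0265,.005)))-(110,40))*2.5,(np.array(proj(c,(.455,-.0265,.095)))-(110,40))*2.5)
```

```text
mill [array([249., 147.]), array([ 96., 117.])]
bottle [array([404., 173.]), array([348., 161.])]
jar [array([317., 294.]), array([263., 320.])]
[656.50452544 160.30345776] [688.96079805 151.70766553]
```

View pics/w10c.png

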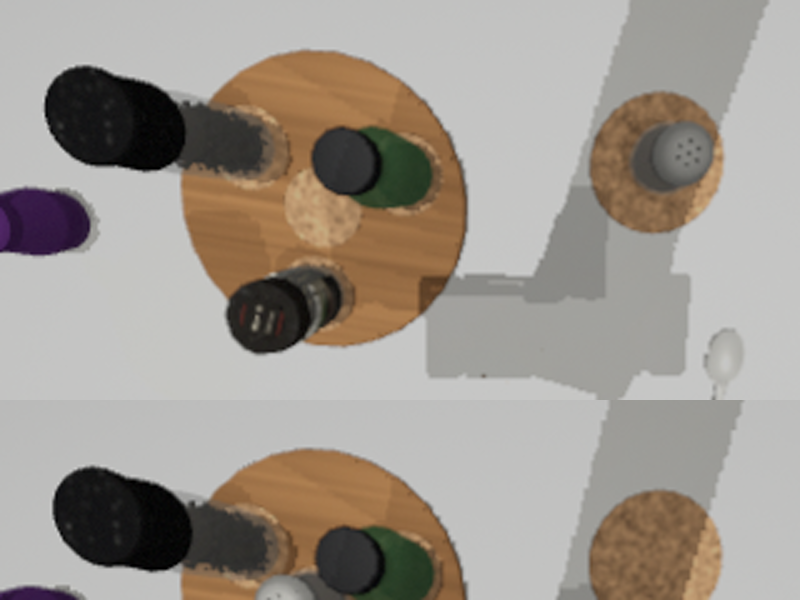

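All three stand upright on their own cork spots, matching the pre-move view below, and the shaker is in the middle of the coaster, with its cap at (683,153) against a predicted (689,152). The gripper is clear of everything.

```bash
python3 -c "
from h import *
print(workorder.sign_off())"
```

```text
the job is handed in; nothing more can be done
None
```

The job is done and handed in at about 48 s: the shaker stands in the middle of the coaster, the mill, jar and bottle are back upright on their own cork spots, and I didn't touch the tin, orange or teaspoon.

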